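# Close the pack nest and hold the load-test plunger half way

### The job

Take the black contact plate by its handle, lower it gently (do not drop it) over the two locating pins of the battery-pack nest until it lies flush, and let go of it. Only then press the black mushroom plunger of the load tester straight down about 10 mm, half of its 20 mm travel and never to its stop, keep it there for two seconds or more, and finish while still holding it there with the fingers. Leave the other things on the counter where they are.

Things in the scene. Friction and masses are not known exactly. Their poses are not given: they have to be found in the camera images.
- plate_grip (a point): Point to grasp on the loose contact plate: centre of its upright aluminium handle, 30 mm above the plate's underside. The handle is a bar in the middle of the plate, 16 mm thick (x), 50 mm long (y), from the plate's top (8 mm) to 52 mm above its underside. z is up. The plate lies on the counter at the start.
- nest_seat (a point): Centre of the top face, 30 mm above the counter, of the fixed aluminium nest, 80 mm (its x) x 124 mm (its y), filled with green cells. The plate rests on this face, plate_grip 30 mm above this point. Two upright steel pins stand at y = +45 and -45 mm: 10 mm diameter, tapered from 12 mm above the face to a 4 mm tip 24 mm above it. z is up.
- plunger_top (a point): Centre of the top of the tester's black mushroom plunger, 44 mm across; 93 mm above the counter when free; moves down with the plunger. The fixed grey tester under it is a box 110 x 90 mm, 50 mm high. The nest and the tester may stand on either side, left or right.
- plunger (a joint): Travel of the plunger in m: 0 free (up), grows as it is pressed straight down, stop at 0.020. A spring pushes it back: about 3 N at the start of travel, 8 N at 10 mm, 13 N at the stop. A dark ring on the stem reaches the collar at about 10 mm.
- plate: The same contact plate, about 0.2 kg, black, 76 mm (its x) x 120 mm (its y) x 8 mm, with two through holes of 13 mm diameter at y = +45 and -45 mm that go over the nest's pins, either way round. Origin at the centre of its underside, z up.
- coin_tray: Bystander, leave alone: flat blue tray of coin cells, 100 x 160 x 12 mm; origin at the centre of its underside.
- block_battery: Bystander, leave alone: black block battery, 65 x 100 x 90 mm with two small terminals on top; origin at the centre of its underside.
- paper_cup: Bystander, leave alone: open paper cup, 72 mm across, 85 mm tall; origin at the centre of its underside.
- big_cell: Bystander, leave alone: white round cell standing on end, 33 mm across, 61 mm tall; origin at the centre of its underside.
Things that resemble listed ones, but are neither listed nor needed, are in the scene too. Leave any red or yellow look-alike of the plate alone.

How it is judged:
On the way, in this order (a step that is already met when the one before it is completed fails the run):
1. the plate lies flush on the nest, over both pins, and the fingers have let go of it (horizontal distance between plate_grip and nest_seat below 0.005 m and z of plate_grip in the frame of nest_seat between 0.027 and 0.032 m and angle between the y axis of plate_grip and the y axis of nest_seat, either way round below 0.08 rad and angle between the z axis of plate_grip and the z axis of nest_seat, either way round below 0.03 rad and contact force between the fingers and plate below 0.2 N), for 0.2 s.
2. the plunger is kept about half way down by the fingers (6 to 14 mm) for 1.5 s (horizontal distance between plate_grip and nest_seat below 0.005 m and z of plate_grip in the frame of nest_seat between 0.027 and 0.032 m and angle between the y axis of plate_grip and the y axis of nest_seat, either way round below 0.08 rad and angle between the z axis of plate_grip and the z axis of nest_seat, either way round below 0.03 rad and value of joint plunger between 0.006 and 0.014 m and contact force between the fingers and plunger above 2 N), for 1.5 s.
At the end, for the whole second after the job is handed in: The plate lies flush on the nest over both pins (centre within 5 mm, handle point 27 to 32 mm above the nest's face, level within 0.03 rad, long sides parallel within 0.08 rad) and is not touched; the fingers still hold the plunger at 6 to 14 mm travel with more than 2 N (all of step 2 and contact force between the fingers and plate below 0.2 N and contact force between plate and plunger below 0.2 N); the arm keeps its last pose, push and grip.
It fails at once if the plunger is pushed to its stop (beyond 18.5 mm) (value of joint plunger above 0.0185 m).
It fails at once if the plunger is pressed (over 5 mm) while the plate is off the nest (value of joint plunger above 0.005 m and distance between plate_grip and nest_seat above 0.045 m).
It fails at once if the plate drops onto the nest (over 0.4 m/s within 25 mm of its seat) (horizontal distance between plate_grip and nest_seat below 0.02 m and z of plate_grip in the frame of nest_seat below 0.055 m and linear speed of plate above 0.4 m/s).
It fails at once if a bystander is moved over 30 mm or tipped (distance of any of coin_tray, block_battery, paper_cup, big_cell from where it was at the start of the episode above 0.03 m or angle between any of coin_tray, block_battery, paper_cup, big_cell's own z axis and vertical above 0.4 rad).
It also fails if it takes over 54 s, if anything falls off the work surface, if the arm or the gripper's body presses on something with over 40 N, if the wrist force passes 120 N, or if a joint passes its speed limit or range.

### The arm

A 7-joint arm with a two-finger parallel gripper is mounted at the origin on the work surface. World frame = base frame: x ahead of the robot, y to its left, z up, the work surface at z = 0. Lengths are in m, angles in rad, forces in N, time in s.
With the tool pointing down it reaches from about 0.35 to 0.9 m from the base axis. Payload 8.1 kg.
Tool frame: the origin (TCP) lies at the very end of the fingers, on their centre line; the grasp point (between the pads) lies 19 mm behind it; z points along the fingers, y is the direction in which the jaws open and shut (so a half turn about z gives the same grasp; the last joint's range is limited). The gripper opens to 92 mm and grips with 3 to 60 N. Pads are 19 mm wide; open, the fingers measure 130 mm over their backs; the gripper's body (75 mm by 190 mm) begins 47 mm behind the grasp point.
Start: joints at [1.247, 0.434, 0.025, 1.573, -0.012, 1.134, -0.075], TCP at [0.137, -0.61, 0.227] pointing down, gripper open.
Joint ranges: [-2.62, 2.62], [-0.44, 2.09], [-1.27, 1.32], [0.08, 2.57], [-1.32, 4.46], [0.12, 2], [-2.74, 2.74]. Speed limits (rad/s): [2.22, 2.22, 3.01, 3.01, 3.14, 3.14, 3.14].

### API

Orientations are given as a rotation vector (axis times angle).
In Python, from station import manip gives the robot as it stands. The module is installed in compiled form; this text tells all that it offers.
- The arm moves only by the tool arm_command, never from a script. Its argument "commands" is a list of rows, each an object of numbers: "rx", "ry", "rz": the turn, a rotation vector about the tool's x, y, z in rad; "tx", "ty", "tz": the shift along the tool's x, y, z in m; "grip": the finger opening in m, from 0 to 0.0918. A call has 1 to 5 rows; each row shifts and turns the commanded pose from where the row before left it, along the tool's axes as they then stand; what a row does not reach is not made up. A row lasts 1/8 s, in which the tool goes at most 62.5 mm and 10.7 degrees, less where a joint would pass 70% of its speed; a pose out of reach is approached as far as the arm can. A call is refused whole if a number of a shift passes 0.0625 or a number of a turn 0.188, either way. A call with a gripper value outside its range is refused whole. The fingers move at their own pace and stop on an object; "squeeze" is the grip in N (left out, the last holds). Time passes only in rows, so rows that do not move let the fingers close. It gives the time, the measured TCP pose, the force and the opening at its end, in the units of the state.
- manip.read_state(): the state, without advancing time (a new reading comes with each control period).
- manip.get_image(name): name is "side" or "top" or "wrist"; returns a dict with "frame" (420x560x3 uint8, red, green, blue), "z_map" (420x560 float32, m along the optical axis (not along the pixel's ray), 0 where there is no reading), "mtx" (3x3 intrinsics, pixels), "k1" (the pictures are not rectified: a ray, as slopes to the right and down, at radius r is drawn at 1 + k1 r^2 times it, then the intrinsics apply), "extrinsics" (4x4, takes a point from camera to world coordinates). Camera axes: x right, y up, looking along -z (the intrinsics and any distortion apply to the point x, -y, -z); pixel columns grow to the right and rows downward; lengths in m; the calibration is good to about 2 mm. A picture is of the moment at which its call begins.
- manip.finish_job(): hands the job in, once; it reports no verdict.
Trained networks look in a picture, given as the dict that the camera call returned (one of the last four; its "shot" number tells which), for a name from the list of things; names that differ only in an ending like _2 or _b are one class to them, and where a whole thing is asked for, a point or a joint stands for the part that bears it (a point fixed in the world has none). Each returns a list of dicts, best first, with "conf" (0 to 1); they miss things now and then, are a little off and sometimes report something else, mostly with a low value. They report only what shows in the picture. A call takes as long as a camera call. They do not tell look-alikes from the thing itself.
- manip.spot_in(picture, thing): "rect" ([left, top, right, bottom] as shares, 0 to 1, of the picture: columns of its width, rows of its height, round what is visible of it).
- manip.silhouettes(picture, thing): "mask" (420x560 bool, what is visible of it) and "rect" ([left, top, right, bottom] as shares, 0 to 1, of the picture: columns of its width, rows of its height, round what is visible of it).
- manip.tip_of(picture, thing): "centre" ([row, column] as shares, 0 to 1, of the picture: columns of its width, rows of its height: a listed point, or the origin of a listed thing).
The state is a dict: "time": time; "joints": joint angles; "qd": joint speeds; "joint_torque": joint torques, N m; "ee_pos": TCP position; "tcp_rot": TCP orientation; "wrist_force": force on the tool from outside, world axes, zero at the start; "torque": the same for the moment, N m; "gripper_width": opening from 0.0 (shut) to 1.0 (fully open).
Only numpy, scipy, OpenCV 4.12 (cv2) and the standard library are available. Lean on these libraries where they do the work, as an engineer would, in place of code of your own. Each camera call takes 0.05 s, during which the arm holds its last target.

## Working session

There is one attempt and no reset: what is moved stays moved. The work goes in short steps, Python scripts to look and compute and a tool call to move; the robot and the scene stay as the last step left them, time stands still between calls to the robot, and variables do not carry over. Pictures are saved under pics/ and viewed, and the job is handed in when it is done.

Besides the shell and the picture viewer there is one more tool, called after "Request:" by a JSON object that holds its "fn" and its "kwargs". arm_command: Moves the arm, as the interface text tells. Its arguments: {"type":"object","properties":{"commands":{"type":"array","items":{"type":"object","properties":{"rx":{"type":"number"},"ry":{"type":"number"},"rz":{"type":"number"},"tx":{"type":"number"},"ty":{"type":"number"},"tz":{"type":"number"},"grip":{"type":"number"}}}},"squeeze":{"type":"number"}},"required":["commands"]}

```bash
mkdir -p pics; cat > h.py <<'E'
import numpy as np, cv2
from station import manip
def save(p,name):
    cv2.imwrite('pics/'+name,cv2.cvtColor(p['frame'],cv2.COLOR_RGB2BGR))
def pix2world(p,r,c,z=None,height=None):
    K=p['mtx'];k=p['k1'];E=p['extrinsics']
    u=(c-K[0,2])/K[0,0];v=(r-K[1,2])/K[1,1]
    d=np.array([u,v],float);s=d.copy()
    for _ in range(20): s=d/(1+k*(s@s))
    ray=np.array([s[0],-s[1],-1.0])
    o=E[:3,3];w=E[:3,:3]@ray
    if height is not None: t=(height-o[2])/w[2]
    else: t=z if z is not None else p['z_map'][int(round(r)),int(round(c))]
    return o+t*w
E
cat > a.py <<'E'
from h import *
s=manip.read_state();print(s)
for n in ['top','side']:
    p=manip.get_image(n);save(p,n+'0.png')
    print(n,p['mtx'],p['k1'],p['extrinsics'].round(3),p['shot'])
    for t in ['plate_grip','nest_seat','plunger_top','plate','coin_tray','block_battery','paper_cup','big_cell']:
        for d in manip.tip_of(p,t)[:3]:
            r,c=d['centre'];r*=420;c*=560
            print(n,t,round(d['conf'],2),round(r),round(c),pix2world(p,min(r,419),min(c,559)).round(3))
E
python3 a.py
```

```text
{'time': 0.0, 'joints': array([ 1.24741035,  0.43526455,  0.0249549 ,  1.57405823, -0.01158207,
        1.13401699, -0.07510557]), 'qd': array([-0.0007858 , -0.0017362 ,  0.00067832, -0.00092891,  0.00190188,
       -0.00118031, -0.001209  ]), 'joint_torque': array([ 8.96171805e-04, -6.67854738e+01,  9.85653587e-01, -3.14457393e+01,
       -6.03510719e-02,  4.28119116e-02,  1.95771354e-04]), 'ee_pos': array([ 0.13671266, -0.60935144,  0.22593399]), 'tcp_rot': array([-3.12091945e+00, -3.45853510e-01,  5.17111979e-04]), 'wrist_force': array([ 0.50896265, -0.90333503,  0.42011626]), 'torque': array([-0.00519191, -0.0050963 , -0.00271287]), 'gripper_width': 1.0001443186870775}
top [[422.73510861   0.         281.76773646]
 [  0.         422.73510861 207.73488213]
 [  0.           0.           1.        ]] -0.10162713057272334 [[-2.500e-02  9.950e-01 -9.500e-02  4.760e-01]
 [-1.000e+00 -2.500e-02 -1.000e-03  1.800e-02]
 [-3.000e-03  9.500e-02  9.950e-01  1.349e+00]
 [ 0.000e+00  0.000e+00  0.000e+00  1.000e+00]] 1
top plate_grip 0.73 282 290 [0.371 0.001 0.052]
top plate_grip 0.73 161 231
[... 901 characters left out ...]
 0.869]
 [-0.006  0.816  0.578  0.692]
 [ 0.     0.     0.     1.   ]] 2
side plate_grip 0.94 231 358 [0.381 0.033 0.05 ]
side plate_grip 0.75 266 189 [0.752 0.188 0.038]
side plate_grip 0.66 228 289 [0.546 0.033 0.045]
side nest_seat 0.81 178 305 [ 0.524 -0.237  0.026]
side plunger_top 0.54 264 277 [0.554 0.217 0.093]
side plate 0.93 244 357 [0.38  0.03  0.009]
side plate 0.83 239 284 [0.557 0.033 0.009]
side plate 0.79 274 190 [0.754 0.186 0.013]
side coin_tray 0.65 221 216 [ 0.741 -0.015  0.012]
side block_battery 0.97 152 285 [ 0.597 -0.379  0.032]
side paper_cup 0.72 402 228 [0.598 0.507 0.059]
side big_cell 0.63 387 349 [0.406 0.436 0.023]
side big_cell 0.32 262 277 [0.556 0.21  0.093]
```

View pics/top0.png

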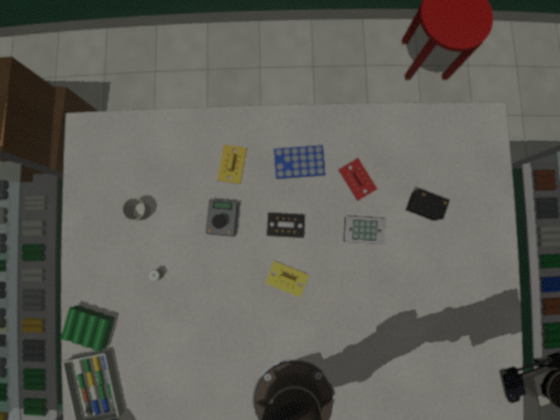

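View pics/side0.png

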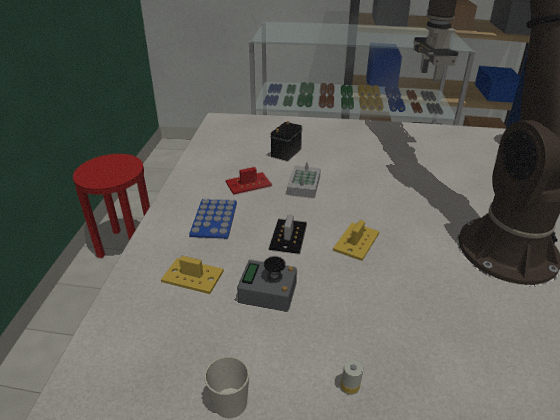

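The top view shows the black plate at about (row 225, col 286), the nest at (230, 365) and the tester's plunger at (222, 218). The yellow and red look-alikes are at (163,232), (278,288) and (178,357). Next I'll take precise measurements.

```bash
cat > b.py <<'E'
from h import *
p=manip.get_image('top')
f=p['frame'];cv2.imwrite('pics/crop1.png',cv2.resize(cv2.cvtColor(f[190:260,190:400],cv2.COLOR_RGB2BGR),None,fx=3.8,fy=3.8,interpolation=cv2.INTER_CUBIC))
# world points cloud
R,C=np.mgrid[190:260,190:400]
P=np.array([pix2world(p,r,c) for r,c in zip(R.ravel(),C.ravel())])
col=f[190:260,190:400].reshape(-1,3).astype(int)
np.savez('cloud.npz',P=P,col=col)
def rep(name,m):
    Q=P[m];print(name,len(Q),Q.mean(0).round(4))
    rect=cv2.minAreaRect(Q[:,:2].astype(np.float32));print('  rect',rect)
# plate region
m=(abs(P[:,0]-.555)<.06)&(abs(P[:,1]-.005)<.09)
rep('handle',m&(P[:,2]>.035)); rep('platetop',m&(P[:,2]<.03)&(col.sum(1)<150))
n=(abs(P[:,0]-.535)<.08)&(abs(P[:,1]+.245)<.09)
rep('nest',n&(P[:,2]>.02)); rep('pins',n&(P[:,2]>.04));print(P[n&(P[:,2]>.04)].round(3))
t=(abs(P[:,0]-.56)<.09)&(abs(P[:,1]-.21)<.09)
rep('plunger',t&(P[:,2]>.085)); rep('box',t&(P[:,2]>.035)&(P[:,2]<.06))
E
python3 b.py
```

```text
handle 87 [0.55   0.0104 0.0514]
  rect ((0.5509132146835327, 0.009255418553948402), (0.04631777107715607, 0.016005560755729675), 87.88330841064453)
platetop 533 [0.549  0.0082 0.0084]
  rect ((0.5494775176048279, 0.008307922631502151), (0.11253838986158371, 0.06838670372962952), 85.07857513427734)
nest 1031 [ 0.5265 -0.2376  0.0293]
  rect ((0.5266100168228149, -0.23815953731536865), (0.12665142118930817, 0.0807303935289383), 85.28874969482422)
pins 15 [ 0.526  -0.2399  0.0495]
  rect ((0.5258922576904297, -0.23706172406673431), (0.09596837311983109, 0.006646748166531324), 86.71167755126953)
[[ 0.532 -0.189  0.048]
 [ 0.532 -0.191  0.054]
 [ 0.531 -0.194  0.057]
 [ 0.529 -0.189  0.048]
 [ 0.529 -0.192  0.052]
 [ 0.529 -0.195  0.048]
 [ 0.527 -0.28   0.043]
 [ 0.527 -0.284  0.043]
 [ 0.526 -0.193  0.043]
 [ 0.523 -0.279  0.049]
 [ 0.523 -0.282  0.051]
 [ 0.523 -0.284  0.055]
 [ 0.52  -0.28   0.044]
 [ 0.52  -0.281  0.053]
 [ 0.52  -0.285  0.051]]
plunger 169 [0.5613 0.211  0.0926]
  rect ((0.5617591738700867, 0.21127742528915405), (0.04275574907660484, 0.041396625339984894), 62.28054428100586)
box 835 [0.5785 0.2047 0.0501]
  rect ((0.576393723487854, 0.20870965719223022), (0.0903984010219574, 0.11015676707029343), 83.48690795898438)
```

View pics/crop1.png

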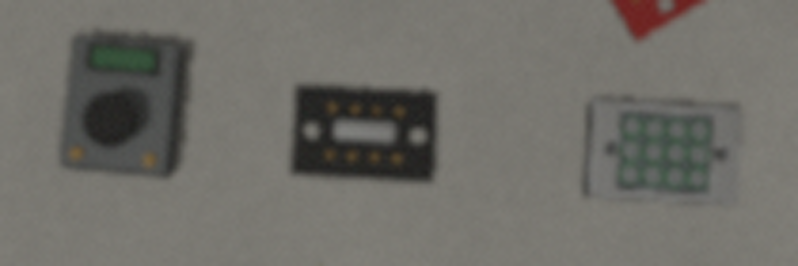

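```bash
cat > plan.py <<'E'
# usage: plan.py x y z yaw_of_tool_y(rad) n
import sys
from h import *
from scipy.spatial.transform import Rotation as R
x,y,z,yaw,n=map(float,sys.argv[1:6]);n=int(n)
s=manip.read_state();Rc=R.from_rotvec(s['tcp_rot']);pos=s['ee_pos']
# target: tool z down, tool y at angle yaw
ty=np.array([np.cos(yaw),np.sin(yaw),0]);tz=np.array([0,0,-1.]);tx=np.cross(ty,tz)
Rt=R.from_matrix(np.array([tx,ty,tz]).T)
dr=(Rc.inv()*Rt).as_rotvec()
t=np.array([x,y,z])
print('t',s['time'],'pos',pos.round(4),'d',(t-pos).round(4),'dr',dr.round(4),'F',s['wrist_force'].round(2),'g',round(s['gripper_width']*.0918,4))
for k in range(n):
    Rk=Rc*R.from_rotvec(dr*k/n)
    print((Rk.inv().apply((t-pos)/n)).round(4),(dr/n).round(4))
E
python3 plan.py 0.55 0.009 0.2 -0.085 15
```

```text
t 0.95 pos [ 0.1369 -0.6099  0.2267] d [ 0.4131  0.6189 -0.0267] dr [ 1.0000e-04  0.0000e+00 -1.2651e+00] F [ 1.38 -0.08  0.12] g 0.092
[ 0.0359 -0.0342  0.0018] [ 0.      0.     -0.0843]
[ 0.0387 -0.0311  0.0018] [ 0.      0.     -0.0843]
[ 0.0411 -0.0277  0.0018] [ 0.      0.     -0.0843]
[ 0.0433 -0.0241  0.0018] [ 0.      0.     -0.0843]
[ 0.0452 -0.0204  0.0018] [ 0.      0.     -0.0843]
[ 0.0468 -0.0165  0.0018] [ 0.      0.     -0.0843]
[ 0.048  -0.0125  0.0018] [ 0.      0.     -0.0843]
[ 0.0489 -0.0084  0.0018] [ 0.      0.     -0.0843]
[ 0.0494 -0.0043  0.0018] [ 0.      0.     -0.0843]
[ 0.0496 -0.0001  0.0018] [ 0.      0.     -0.0843]
[0.0494 0.0041 0.0018] [ 0.      0.     -0.0843]
[0.0489 0.0082 0.0018] [ 0.      0.     -0.0843]
[0.0481 0.0123 0.0018] [ 0.      0.     -0.0843]
[0.0468 0.0163 0.0018] [ 0.      0.     -0.0843]
[0.0453 0.0202 0.0018] [ 0.      0.     -0.0843]
```

Request:
{"fn": "arm_command", "kwargs": {"commands": [{"tx": 0.036, "ty": -0.034, "tz": 0.001, "rz": -0.084}, {"tx": 0.039, "ty": -0.031, "tz": 0.001, "rz": -0.084}, {"tx": 0.041, "ty": -0.028, "tz": 0.001, "rz": -0.084}, {"tx": 0.043, "ty": -0.024, "tz": 0.001, "rz": -0.084}, {"tx": 0.045, "ty": -0.02, "tz": 0.001, "rz": -0.084}]}}

```text
validation failed for argument at $.co...
```

Request:
{"fn": "arm_command", "kwargs": {"commands": [{"tx": 0.047, "ty": -0.016, "tz": 0.002, "rz": -0.084}, {"tx": 0.048, "ty": -0.012, "tz": 0.002, "rz": -0.084}, {"tx": 0.049, "ty": -0.008, "tz": 0.002, "rz": -0.084}, {"tx": 0.049, "ty": -0.004, "tz": 0.002, "rz": -0.084}, {"tx": 0.05, "ty": 0, "tz": 0.002, "rz": -0.084}]}}

```text
validation failed for argument at $.co...
```

```bash
python3 plan.py 0.55 0.009 0.2 -0.085 6
```

```text
t 0.95 pos [ 0.1369 -0.6099  0.2267] d [ 0.4131  0.6189 -0.0267] dr [ 1.0000e-04  0.0000e+00 -1.2651e+00] F [ 1.38 -0.08  0.12] g 0.092
[ 0.0898 -0.0856  0.0044] [ 0.      0.     -0.2108]
[ 0.1057 -0.0649  0.0045] [ 0.      0.     -0.2108]
[ 0.1169 -0.0413  0.0045] [ 0.      0.     -0.2108]
[ 0.123  -0.0159  0.0045] [ 0.      0.     -0.2108]
[0.1236 0.0102 0.0045] [ 0.      0.     -0.2108]
[0.1187 0.0358 0.0045] [ 0.      0.     -0.2108]
```

The calls were refused, possibly because every key is required. I'll retry with complete rows.

Request:
{"fn": "arm_command", "kwargs": {"commands": [{"tx": 0.036, "ty": -0.034, "tz": 0.001, "rx": 0.0, "ry": 0.0, "rz": -0.084, "grip": 0.09}, {"tx": 0.039, "ty": -0.031, "tz": 0.001, "rx": 0.0, "ry": 0.0, "rz": -0.084, "grip": 0.09}, {"tx": 0.041, "ty": -0.028, "tz": 0.001, "rx": 0.0, "ry": 0.0, "rz": -0.084, "grip": 0.09}, {"tx": 0.043, "ty": -0.024, "tz": 0.001, "rx": 0.0, "ry": 0.0, "rz": -0.084, "grip": 0.09}, {"tx": 0.045, "ty": -0.02, "tz": 0.001, "rx": 0.0, "ry": 0.0, "rz": -0.084, "grip": 0.09}]}}

```text
time: 1.58
ee_pos: [0.2756, -0.403, 0.222]
tcp_rot: [2.98, 0.993, 0.0]
wrist_force: [1.3, 0.4, 0.3]
gripper_width: 0.983
```

Request:
{"fn": "arm_command", "kwargs": {"commands": [{"tx": 0.047, "ty": -0.016, "tz": 0.002, "rx": 0.0, "ry": 0.0, "rz": -0.084, "grip": 0.07}, {"tx": 0.048, "ty": -0.012, "tz": 0.002, "rx": 0.0, "ry": 0.0, "rz": -0.084, "grip": 0.07}, {"tx": 0.049, "ty": -0.008, "tz": 0.002, "rx": 0.0, "ry": 0.0, "rz": -0.084, "grip": 0.07}, {"tx": 0.049, "ty": -0.004, "tz": 0.002, "rx": 0.0, "ry": 0.0, "rz": -0.084, "grip": 0.07}, {"tx": 0.05, "ty": 0.0, "tz": 0.002, "rx": 0.0, "ry": 0.0, "rz": -0.084, "grip": 0.07}]}}

```text
time: 2.2
ee_pos: [0.4153, -0.1984, 0.212]
tcp_rot: [2.707, 1.592, 0.001]
wrist_force: [0.2, -0.0, 0.4]
gripper_width: 0.763
```

```bash
python3 plan.py 0.55 0.009 0.2 -0.085 6
```

```text
t 2.2 pos [ 0.4153 -0.1984  0.212 ] d [ 0.1347  0.2074 -0.012 ] dr [ 9.000e-04  4.000e-04 -4.227e-01] F [ 0.24 -0.04  0.39] g 0.0701
[0.0411 0.0028 0.002 ] [ 0.0001  0.0001 -0.0705]
[0.0408 0.0057 0.002 ] [ 0.0001  0.0001 -0.0705]
[0.0403 0.0086 0.002 ] [ 0.0001  0.0001 -0.0705]
[0.0396 0.0114 0.002 ] [ 0.0001  0.0001 -0.0705]
[0.0387 0.0141 0.002 ] [ 0.0001  0.0001 -0.0705]
[0.0376 0.0168 0.002 ] [ 0.0001  0.0001 -0.0705]
```

```bash
python3 - <<'E'
from h import *
p=manip.get_image('wrist');save(p,'w0.png');print(p['extrinsics'].round(3),p['mtx'].round(1),p['k1'])
for t in ['nest_seat','plate_grip']:
  for d in manip.tip_of(p,t)[:3]:
    r,c=d['centre'];r*=420;c*=560
    print(t,d['conf'],r,c,pix2world(p,min(r,419),min(c,559)).round(4))
E
```

```text
[[ 0.874  0.467  0.134  0.451]
 [-0.486  0.84   0.241 -0.133]
 [-0.    -0.275  0.961  0.369]
 [ 0.     0.     0.     1.   ]] [[343.6   0.  283.7]
 [  0.  343.6 209. ]
 [  0.    0.    1. ]] -0.0516523374370308
nest_seat 0.55 167.79000000000002 398.104 [ 0.5249 -0.2364  0.0273]
plate_grip 0.78 8.19 135.408 [0.3827 0.0035 0.0502]
plate_grip 0.57 75.306 550.088 [ 0.6816 -0.221   0.0447]
```

View pics/w0.png

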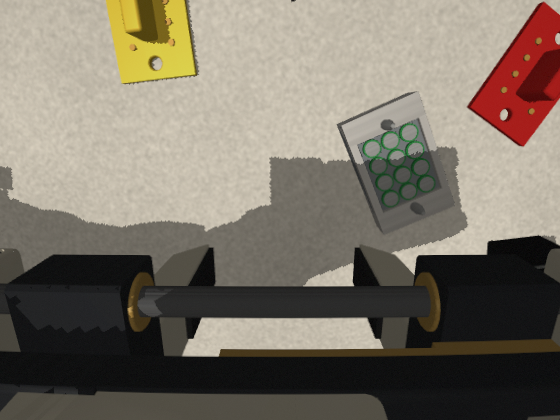

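The wrist view shows the whole nest, with pins near (124,387) and (208,417). The yellow and red look-alikes are at the edges of the picture. I'll fit the nest from this view.

```bash
cat > nest.py <<'E'
from h import *
p=manip.get_image('wrist')
R,C=np.mgrid[0:250,0:560]
P=np.array([pix2world(p,r,c) for r,c in zip(R.ravel(),C.ravel())])
n=(abs(P[:,0]-.527)<.07)&(abs(P[:,1]+.238)<.085)
f=n&(P[:,2]>.022)&(P[:,2]<.034)
Q=P[f];print(len(Q),Q.mean(0).round(4),cv2.minAreaRect(Q[:,:2].astype(np.float32)))
for s in (1,-1):
    q=P[n&(P[:,2]>.044)&(s*(P[:,1]+.238)>.02)];print(len(q),q.mean(0).round(4),q[:,2].max().round(3), P[n&(P[:,2]>.05)&(s*(P[:,1]+.238)>.02)].mean(0).round(4))
E
python3 nest.py
```

```text
9353 [ 0.5271 -0.2324  0.0274] ((0.5267680287361145, -0.23551781475543976), (0.12492667138576508, 0.0803646445274353), 85.0035629272461)
97 [ 0.5133 -0.1948  0.1115] 0.28 [ 0.5024 -0.1985  0.1549]
52 [ 0.5224 -0.2788  0.0492] 0.054 [ 0.5229 -0.2794  0.0522]
```

Request:
{"fn": "arm_command", "kwargs": {"commands": [{"tx": 0.041, "ty": 0.003, "tz": 0.002, "rx": 0.0, "ry": 0.0, "rz": -0.07, "grip": 0.07}, {"tx": 0.041, "ty": 0.006, "tz": 0.002, "rx": 0.0, "ry": 0.0, "rz": -0.07, "grip": 0.07}, {"tx": 0.04, "ty": 0.009, "tz": 0.002, "rx": 0.0, "ry": 0.0, "rz": -0.07, "grip": 0.07}, {"tx": 0.02, "ty": 0.006, "tz": 0.002, "rx": 0.0, "ry": 0.0, "rz": -0.07, "grip": 0.07}, {"tx": 0.0, "ty": 0.005, "tz": 0.002, "rx": 0.0, "ry": 0.0, "rz": -0.07, "grip": 0.07}]}}

```text
time: 3.02
ee_pos: [0.4996, -0.0803, 0.2016]
tcp_rot: [-2.388, -2.041, 0.0]
wrist_force: [-0.7, -0.4, -0.2]
gripper_width: 0.762
```

```bash
python3 plan.py 0.55 0.009 0.2 -0.085 3;  python3 - <<'E'
from h import *
p=manip.get_image('wrist');save(p,'w1.png')
for t in ['plate_grip']:
  for d in manip.tip_of(p,t)[:3]:
    r,c=d['centre'];r*=420;c*=560
    print(t,d['conf'],r,c,pix2world(p,min(r,419),min(c,559)).round(4))
R,C=np.mgrid[0:250,0:560]
P=np.array([pix2world(p,r,c) for r,c in zip(R.ravel(),C.ravel())])
col=p['frame'][:250].reshape(-1,3).astype(int).sum(1)
n=(abs(P[:,0]-.55)<.06)&(abs(P[:,1]-.009)<.085)
for nm,f in (('plate',n&(P[:,2]>.004)&(P[:,2]<.013)),('handle',n&(P[:,2]>.048))):
    Q=P[f];print(nm,len(Q),Q.mean(0).round(4),cv2.minAreaRect(Q[:,:2].astype(np.float32)))
E
```

```text
t 3.025 pos [ 0.4996 -0.0803  0.2016] d [ 0.0504  0.0893 -0.0016] dr [-0.0002  0.0002 -0.0712] F [-0.69 -0.36 -0.23] g 0.0699
[0.032  0.0119 0.0005] [-0.0001  0.0001 -0.0237]
[0.0317 0.0127 0.0005] [-0.0001  0.0001 -0.0237]
[0.0314 0.0135 0.0005] [-0.0001  0.0001 -0.0237]
plate_grip 0.92 116.004 143.304 [0.3881 0.0096 0.0496]
plate_grip 0.76 85.596 323.288 [0.5469 0.0094 0.0519]
plate 8463 [0.5497 0.0133 0.0071] ((0.5504733920097351, 0.011286299675703049), (0.12057972699403763, 0.07731761783361435), 85.72877502441406)
handle 1790 [0.5373 0.0013 0.1576] ((0.5447779297828674, -0.02015284076333046), (0.05796224623918533, 0.10695035755634308), 15.644974708557129)
```

View pics/w1.png

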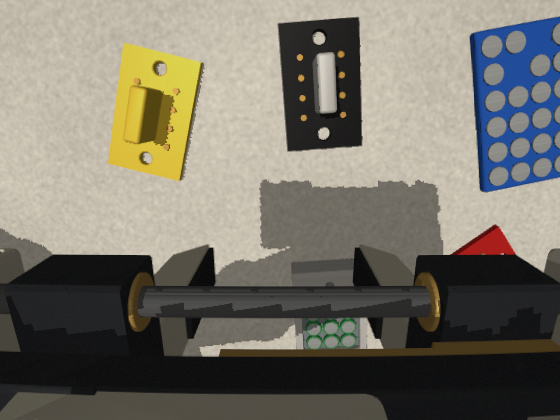

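The wrist view shows the black plate at cols 280–360, rows 18–150, with the handle at about (82,325). Now the fine fit of the handle and holes.

```bash
cat > pl.py <<'E'
from h import *
p=manip.get_image('wrist')
R,C=np.mgrid[0:250,0:560]
P=np.array([pix2world(p,r,c) for r,c in zip(R.ravel(),C.ravel())])
n=(abs(P[:,0]-.55)<.06)&(abs(P[:,1]-.009)<.085)
f=n&(P[:,2]>.046)&(P[:,2]<.058);Q=P[f];print('handle',len(Q),Q.mean(0).round(4),cv2.minAreaRect(Q[:,:2].astype(np.float32)))
# holes: bright pixels inside plate
im=p['frame'].astype(int).sum(2)
for (r0,r1,c0,c1) in ((28,48,308,332),(124,144,312,336)):
    m=im[r0:r1,c0:c1]>300;rr,cc=np.nonzero(m);print(rr.size,rr.mean()+r0,cc.mean()+c0,pix2world(p,rr.mean()+r0,cc.mean()+c0,height=.004).round(4),pix2world(p,rr.mean()+r0,cc.mean()+c0,height=.008).round(4))
E
python3 pl.py
```

```text
handle 1149 [0.5499 0.0116 0.0506] ((0.5502341985702515, 0.011434277519583702), (0.05028219148516655, 0.01627526991069317), 85.4188003540039)
129 35.53488372093023 318.31007751937983 [0.5537 0.0557 0.004 ] [0.5532 0.055  0.008 ]
118 130.9406779661017 323.4237288135593 [ 0.5467 -0.0334  0.004 ] [ 0.5463 -0.0331  0.008 ]
```

```bash
python3 plan.py 0.55 0.0115 0.09 -0.08 5
```

```text
t 3.175 pos [ 0.4989 -0.0821  0.2014] d [ 0.0511  0.0936 -0.1114] dr [-0.0009  0.0007 -0.0828] F [-0.22 -0.16 -0.17] g 0.0699
[0.0201 0.0071 0.0223] [-0.0002  0.0001 -0.0166]
[0.02   0.0074 0.0223] [-0.0002  0.0001 -0.0166]
[0.0199 0.0077 0.0223] [-0.0002  0.0001 -0.0166]
[0.0198 0.008  0.0223] [-0.0002  0.0001 -0.0166]
[0.0196 0.0084 0.0223] [-0.0002  0.0001 -0.0166]
```

Request:
{"fn": "arm_command", "kwargs": {"commands": [{"tx": 0.02, "ty": 0.007, "tz": 0.02, "rx": 0.0, "ry": 0.0, "rz": -0.017, "grip": 0.06}, {"tx": 0.02, "ty": 0.007, "tz": 0.02, "rx": 0.0, "ry": 0.0, "rz": -0.017, "grip": 0.06}, {"tx": 0.02, "ty": 0.008, "tz": 0.022, "rx": 0.0, "ry": 0.0, "rz": -0.017, "grip": 0.06}, {"tx": 0.02, "ty": 0.008, "tz": 0.025, "rx": 0.0, "ry": 0.0, "rz": -0.017, "grip": 0.06}, {"tx": 0.02, "ty": 0.008, "tz": 0.025, "rx": 0.0, "ry": 0.0, "rz": -0.017, "grip": 0.06}]}}

```text
time: 3.8
ee_pos: [0.5498, 0.0128, 0.0891]
tcp_rot: [2.306, 2.132, -0.001]
wrist_force: [-0.1, -0.6, -0.3]
gripper_width: 0.65
```

Request:
{"fn": "arm_command", "kwargs": {"commands": [{"tx": 0.0, "ty": 0.0, "tz": 0.0, "rx": 0.0, "ry": 0.0, "rz": 0.0, "grip": 0.06}, {"tx": 0.0, "ty": 0.0, "tz": 0.0, "rx": 0.0, "ry": 0.0, "rz": 0.0, "grip": 0.06}]}}

```text
time: 4.05
ee_pos: [0.5495, 0.0125, 0.0902]
tcp_rot: [2.305, 2.133, -0.001]
wrist_force: [0.0, -0.6, 0.6]
gripper_width: 0.658
```

```bash
python3 plan.py 0.55 0.0115 0.013 -0.08 5; python3 - <<'E'
from h import *
p=manip.get_image('wrist');save(p,'w2.png')
R,C=np.mgrid[0:420,0:560]
P=np.array([pix2world(p,r,c) for r,c in zip(R.ravel(),C.ravel())])
n=(abs(P[:,0]-.55)<.02)&(abs(P[:,1]-.011)<.04)
f=n&(P[:,2]>.046)&(P[:,2]<.058);Q=P[f];print('handle',len(Q),Q.mean(0).round(4),cv2.minAreaRect(Q[:,:2].astype(np.float32)))
print(manip.read_state()['ee_pos'])
E
```

```text
t 4.05 pos [0.5495 0.0125 0.0902] d [ 0.0005 -0.001  -0.0772] dr [0.     0.001  0.0027] F [ 0.01 -0.56  0.6 ] g 0.0604
[-0.0002  0.0001  0.0154] [0.     0.0002 0.0005]
[-0.0002  0.0001  0.0154] [0.     0.0002 0.0005]
[-0.0002  0.0001  0.0154] [0.     0.0002 0.0005]
[-0.0002  0.0001  0.0154] [0.     0.0002 0.0005]
[-0.0002  0.0001  0.0154] [0.     0.0002 0.0005]
handle 1936 [0.5503 0.0131 0.0505] ((0.5501843690872192, 0.011705661192536354), (0.04909008368849754, 0.015922246500849724), 85.18746948242188)
[0.54976699 0.0123901  0.09056024]
```

View pics/w2.png

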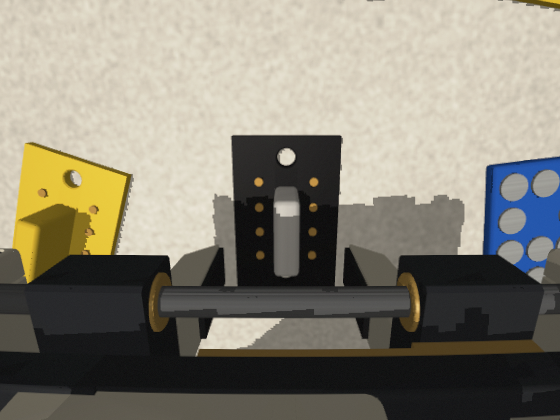

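The handle at cols 274–299 is centred between the fingers, and the yaw matches. Now descend and grip.

Request:
{"fn": "arm_command", "kwargs": {"commands": [{"tx": -0.001, "ty": 0.0, "tz": 0.016, "rx": 0.0, "ry": 0.0, "rz": 0.0, "grip": 0.06}, {"tx": 0.0, "ty": 0.0, "tz": 0.018, "rx": 0.0, "ry": 0.0, "rz": 0.0, "grip": 0.06}, {"tx": 0.0, "ty": 0.0, "tz": 0.018, "rx": 0.0, "ry": 0.0, "rz": 0.0, "grip": 0.06}, {"tx": 0.0, "ty": 0.0, "tz": 0.015, "rx": 0.0, "ry": 0.0, "rz": 0.0, "grip": 0.06}, {"tx": 0.0, "ty": 0.0, "tz": 0.009, "rx": 0.0, "ry": 0.0, "rz": 0.0, "grip": 0.06}]}}

```text
time: 4.72
ee_pos: [0.549, 0.013, 0.0123]
tcp_rot: [-2.302, -2.136, 0.002]
wrist_force: [0.6, -0.5, -0.0]
gripper_width: 0.653
```

Request:
{"fn": "arm_command", "kwargs": {"commands": [{"tx": 0.0, "ty": 0.0, "tz": 0.0, "rx": 0.0, "ry": 0.0, "rz": 0.0, "grip": 0.03}, {"tx": 0.0, "ty": 0.0, "tz": 0.0, "rx": 0.0, "ry": 0.0, "rz": 0.0, "grip": 0.02}, {"tx": 0.0, "ty": 0.0, "tz": 0.0, "rx": 0.0, "ry": 0.0, "rz": 0.0, "grip": 0.0}, {"tx": 0.0, "ty": 0.0, "tz": 0.0, "rx": 0.0, "ry": 0.0, "rz": 0.0, "grip": 0.0}, {"tx": 0.0, "ty": 0.0, "tz": 0.0, "rx": 0.0, "ry": 0.0, "rz": 0.0, "grip": 0.0}], "squeeze": 25}}

```text
time: 5.35
ee_pos: [0.5499, 0.0129, 0.014]
tcp_rot: [2.303, 2.136, 0.001]
wrist_force: [-0.7, 0.6, 2.4]
gripper_width: 0.174
```

```bash
python3 plan.py 0.55 0.0115 0.12 -0.08 5
```

```text
t 5.35 pos [0.5499 0.0129 0.014 ] d [ 1.00e-04 -1.40e-03  1.06e-01] dr [ 0.0008 -0.      0.0048] F [-0.74  0.62  2.37] g 0.016
[-0.0003  0.     -0.0212] [ 0.0002 -0.      0.001 ]
[-0.0003  0.     -0.0212] [ 0.0002 -0.      0.001 ]
[-0.0003  0.     -0.0212] [ 0.0002 -0.      0.001 ]
[-0.0003  0.     -0.0212] [ 0.0002 -0.      0.001 ]
[-0.0003  0.     -0.0212] [ 0.0002 -0.      0.001 ]
```

Request:
{"fn": "arm_command", "kwargs": {"commands": [{"tx": 0.0, "ty": 0.0, "tz": -0.01, "rx": 0.0, "ry": 0.0, "rz": 0.0, "grip": 0.0}, {"tx": 0.0, "ty": 0.0, "tz": -0.02, "rx": 0.0, "ry": 0.0, "rz": 0.0, "grip": 0.0}, {"tx": 0.0, "ty": 0.0, "tz": -0.025, "rx": 0.0, "ry": 0.0, "rz": 0.0, "grip": 0.0}, {"tx": 0.0, "ty": 0.0, "tz": -0.025, "rx": 0.0, "ry": 0.0, "rz": 0.0, "grip": 0.0}, {"tx": 0.0, "ty": 0.0, "tz": -0.025, "rx": 0.0, "ry": 0.0, "rz": 0.0, "grip": 0.0}]}}

```text
time: 5.98
ee_pos: [0.5492, 0.013, 0.1199]
tcp_rot: [-2.303, -2.136, 0.0]
wrist_force: [1.1, 0.1, -3.1]
gripper_width: 0.171
```

```bash
python3 plan.py 0.527 -0.234 0.12 -0.085 7; python3 - <<'E'
from h import *
p=manip.get_image('wrist');save(p,'w3.png')
R,C=np.mgrid[0:420,0:560]
P=np.array([pix2world(p,r,c) for r,c in zip(R.ravel(),C.ravel())])
e=manip.read_state()['ee_pos'];print(e)
n=(abs(P[:,0]-e[0])<.02)&(abs(P[:,1]-e[1])<.04)&(P[:,2]>e[2]+.03)&(P[:,2]<e[2]+.048)
Q=P[n];print('handle',len(Q),Q.mean(0).round(4),cv2.minAreaRect(Q[:,:2].astype(np.float32)))
n=(abs(P[:,0]-e[0])<.06)&(abs(P[:,1]-e[1])<.08)&(P[:,2]>e[2]-.012)&(P[:,2]<e[2]+.0)
Q=P[n];print('plate',len(Q),Q.mean(0).round(4),cv2.minAreaRect(Q[:,:2].astype(np.float32)),Q[:,:2].min(0),Q[:,:2].max(0))
A=np.c_[Q[:,:2],np.ones(len(Q))];print(np.linalg.lstsq(A,Q[:,2],rcond=None)[0])
E
```

```text
t 5.975 pos [0.5492 0.013  0.1199] d [-2.22e-02 -2.47e-01  1.00e-04] dr [-0.0004  0.0001  0.01  ] F [ 1.05  0.08 -3.12] g 0.0157
[-0.0354 -0.0005 -0.    ] [-0.0001  0.      0.0014]
[-0.0354 -0.0005 -0.    ] [-0.0001  0.      0.0014]
[-0.0354 -0.0004 -0.    ] [-0.0001  0.      0.0014]
[-0.0354 -0.0004 -0.    ] [-0.0001  0.      0.0014]
[-0.0354 -0.0003 -0.    ] [-0.0001  0.      0.0014]
[-0.0354 -0.0003 -0.    ] [-0.0001  0.      0.0014]
[-0.0354 -0.0002 -0.    ] [-0.0001  0.      0.0014]
[0.55093184 0.01340888 0.12302042]
handle 3231 [0.5488 0.0163 0.1574] ((0.5486015677452087, 0.014336256310343742), (0.04505188390612602, 0.026613401249051094), 85.28043365478516)
plate 14639 [0.5509 0.0457 0.1131] ((0.5486006140708923, 0.014680732041597366), (0.11293095350265503, 0.07677606493234634), 85.70833587646484) [ 0.51086325 -0.04219623] [0.59066978 0.07371228]
[-0.00159591 -0.00426632  0.1141361 ]
```

View pics/w3.png

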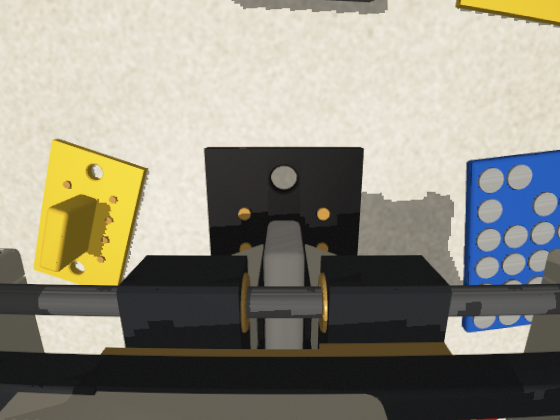

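Request:
{"fn": "arm_command", "kwargs": {"commands": [{"tx": -0.02, "ty": 0.0, "tz": 0.0, "rx": 0.0, "ry": 0.0, "rz": 0.002, "grip": 0.0}, {"tx": -0.04, "ty": 0.0, "tz": 0.0, "rx": 0.0, "ry": 0.0, "rz": 0.002, "grip": 0.0}, {"tx": -0.04, "ty": 0.0, "tz": 0.0, "rx": 0.0, "ry": 0.0, "rz": 0.002, "grip": 0.0}, {"tx": -0.04, "ty": 0.0, "tz": 0.0, "rx": 0.0, "ry": 0.0, "rz": 0.002, "grip": 0.0}, {"tx": -0.04, "ty": -0.001, "tz": 0.0, "rx": 0.0, "ry": 0.0, "rz": 0.001, "grip": 0.0}]}}

```text
time: 6.65
ee_pos: [0.5328, -0.1689, 0.1176]
tcp_rot: [-2.313, -2.124, 0.003]
wrist_force: [0.4, -0.5, -2.6]
gripper_width: 0.175
```

Request:
{"fn": "arm_command", "kwargs": {"commands": [{"tx": -0.034, "ty": -0.001, "tz": 0.005, "rx": 0.0, "ry": 0.0, "rz": 0.001, "grip": 0.0}, {"tx": -0.025, "ty": 0.0, "tz": 0.01, "rx": 0.0, "ry": 0.0, "rz": 0.0, "grip": 0.0}, {"tx": -0.008, "ty": 0.0, "tz": 0.005, "rx": 0.0, "ry": 0.0, "rz": 0.0, "grip": 0.0}, {"tx": 0.0, "ty": 0.0, "tz": 0.0, "rx": 0.0, "ry": 0.0, "rz": 0.0, "grip": 0.0}, {"tx": 0.0, "ty": 0.0, "tz": 0.0, "rx": 0.0, "ry": 0.0, "rz": 0.0, "grip": 0.0}]}}

```text
time: 7.28
ee_pos: [0.5282, -0.2312, 0.0989]
tcp_rot: [-2.311, -2.127, -0.001]
wrist_force: [0.4, 0.1, -1.9]
gripper_width: 0.176
```

```bash
python3 plan.py 0.527 -0.234 0.1 -0.085 1; python3 - <<'E'
from h import *
p=manip.get_image('wrist');save(p,'w4.png')
f=p['frame'][110:250,180:380];cv2.imwrite('pics/w4c.png',cv2.resize(cv2.cvtColor(f,cv2.COLOR_RGB2BGR),None,fx=4,fy=4,interpolation=cv2.INTER_CUBIC))
q=manip.get_image('side');save(q,'s4.png')
f=q['frame'][110:220,240:380];cv2.imwrite('pics/s4c.png',cv2.resize(cv2.cvtColor(f,cv2.COLOR_RGB2BGR),None,fx=5,fy=5,interpolation=cv2.INTER_CUBIC))
E
```

```text
t 7.275 pos [ 0.5282 -0.2312  0.0989] d [-0.0012 -0.0028  0.0011] dr [ 0.0003 -0.0009  0.0022] F [ 0.37  0.15 -1.85] g 0.0161
[-0.0029 -0.001  -0.0011] [ 0.0003 -0.0009  0.0022]
```

View pics/w4c.png

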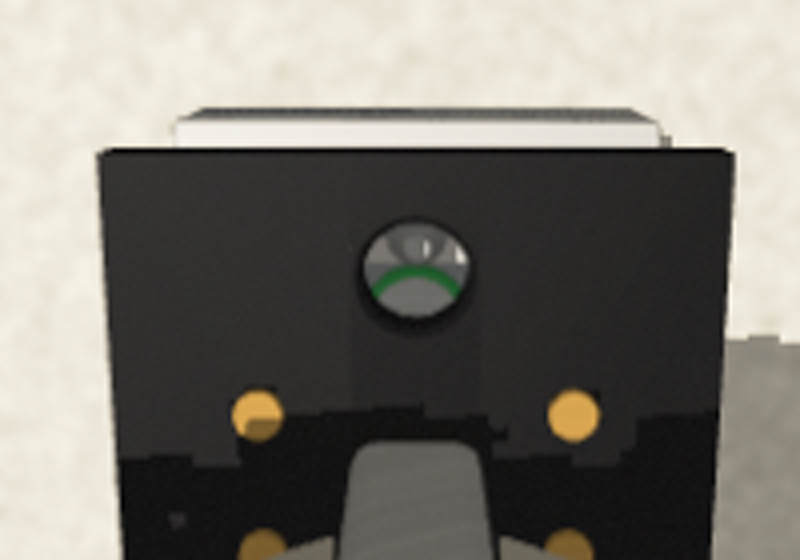

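View pics/s4c.png

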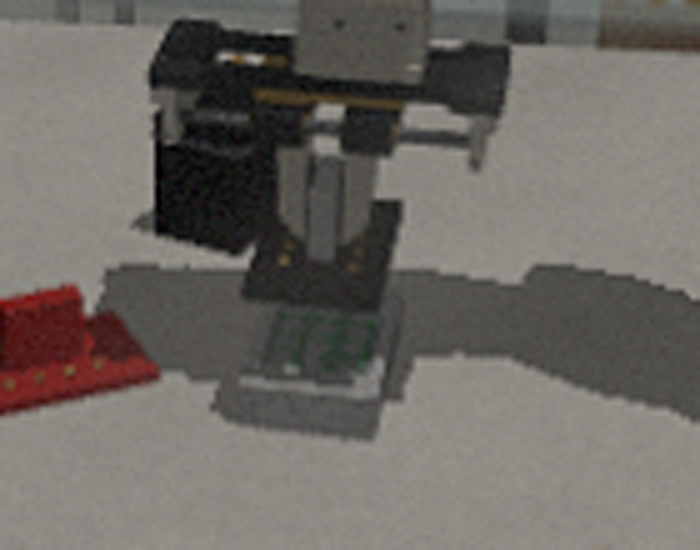

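The wrist view shows the +y pin inside the plate's front hole at about px (171,284). The hole centre is at about (177,284). Now I'll compute the offset.

```bash
cat >> h.py <<'E'
def proj(p,X):
    E=p['extrinsics'];c=E[:3,:3].T@(np.asarray(X)-E[:3,3])
    s=np.array([c[0]/-c[2],-c[1]/-c[2]]);s=s*(1+p['k1']*(s@s))
    return np.array([p['mtx'][1,1]*s[1]+p['mtx'][1,2],p['mtx'][0,0]*s[0]+p['mtx'][0,2]])  # row,col
E
python3 - <<'E'
from h import *
p=manip.get_image('wrist');e=manip.read_state()['ee_pos'];print(e)
n=np.array([.5268,-.2355]);y=np.array([.087,.996])
for z in (.03,.042,.054): print('pin',z,proj(p,[*(n+.045*y),z]).round(1))
g=p['frame'][155:200,260:310].astype(int).sum(2)
# hole: pixels inside dark plate
im=cv2.cvtColor(p['frame'],cv2.COLOR_RGB2GRAY)[155:200,260:310]
m=(im>75).astype(np.uint8);k,lab,st,cen=cv2.connectedComponentsWithStats(m);print(st,cen+[260,155])
np.set_printoptions(linewidth=250)
print(im[8:38:1,8:42])
E
```

```text
[ 0.52813549 -0.23186282  0.09908088]
pin 0.03 [164.5 283.2]
pin 0.042 [167.3 283.2]
pin 0.054 [170.5 283.1]
[[   0    0   50   45 1886]
 [  11   12   26   14  210]
 [  14   23   19   11  154]] [[284.65323436 176.99628844]
 [283.92857143 172.54761905]
 [283.4025974  183.11688312]]
[[44 47 45 ... 43 43 44]
 [47 47 45 ... 42 42 45]
 [47 45 46 ... 41 43 44]
 ...
 [41 41 42 ... 37 40 41]
 [42 41 40 ... 37 41 43]
 [40 41 40 ... 38 42 43]]
```

```bash
python3 - <<'E'
from h import *
p=manip.get_image('wrist');e=manip.read_state()['ee_pos'];print(e)
for z in (.091,.093): print('hole',pix2world(p,177,284,height=z).round(4))
h=pix2world(p,177,284,height=.093)[:2]
y=np.array([.08,.9968]);print('plate c',h-.045*y, 'minus tcp',h-.045*y-e[:2])
t=pix2world(p,171.5,284.4,height=.053);print('pin',t.round(4), 'hole-pin',h-t[:2])
f=p['frame'][158:198,264:304];cv2.imwrite('pics/w5c.png',cv2.resize(cv2.cvtColor(f,cv2.COLOR_RGB2BGR),None,fx=14,fy=14,interpolation=cv2.INTER_NEAREST))
E
```

```text
[ 0.52810822 -0.23213027  0.09908429]
hole [ 0.5314 -0.188   0.091 ]
hole [ 0.5314 -0.1876  0.093 ]
plate c [ 0.52780962 -0.23245376] minus tcp [-0.0002986  -0.00032349]
pin [ 0.5313 -0.1918  0.053 ] hole-pin [6.97629051e-05 4.18104961e-03]
```

View pics/w5c.png

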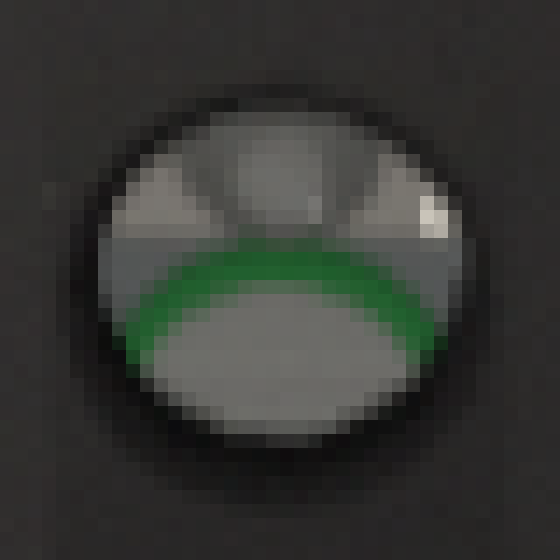

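Request:
{"fn": "arm_command", "kwargs": {"commands": [{"tx": -0.0037, "ty": 0.0, "tz": 0.005, "rx": 0.0, "ry": 0.0, "rz": 0.0, "grip": 0.0}, {"tx": 0.0, "ty": 0.0, "tz": 0.01, "rx": 0.0, "ry": 0.0, "rz": 0.0, "grip": 0.0}, {"tx": 0.0, "ty": 0.0, "tz": 0.007, "rx": 0.0, "ry": 0.0, "rz": 0.0, "grip": 0.0}, {"tx": 0.0, "ty": 0.0, "tz": 0.0, "rx": 0.0, "ry": 0.0, "rz": 0.0, "grip": 0.0}, {"tx": 0.0, "ty": 0.0, "tz": 0.0, "rx": 0.0, "ry": 0.0, "rz": 0.0, "grip": 0.0}]}}

```text
time: 8.1
ee_pos: [0.5274, -0.2366, 0.0767]
tcp_rot: [-2.314, -2.125, -0.0]
wrist_force: [0.1, -0.1, -2.1]
gripper_width: 0.175
```

```bash
python3 - <<'E'
from h import *
p=manip.get_image('wrist');s=manip.read_state();e=s['ee_pos'];print(e,s['wrist_force'])
n=np.array([.5274,-.236]);y=np.array([.087,.996])
print('pin',proj(p,[*(n+.045*y),.054]).round(1))
f=p['frame'][150:205,255:315];cv2.imwrite('pics/w6c.png',cv2.resize(cv2.cvtColor(f,cv2.COLOR_RGB2BGR),None,fx=10,fy=10,interpolation=cv2.INTER_NEAREST))
save(p,'w6.png')
q=manip.get_image('side')
f=q['frame'][130:200,270:350];cv2.imwrite('pics/s6c.png',cv2.resize(cv2.cvtColor(f,cv2.COLOR_RGB2BGR),None,fx=7,fy=7,interpolation=cv2.INTER_CUBIC))
E
```

```text
[ 0.52755414 -0.23668742  0.07688596] [-0.43299315 -0.33171417 -2.25911678]
pin [168.8 284.9]
```

View pics/w6c.png

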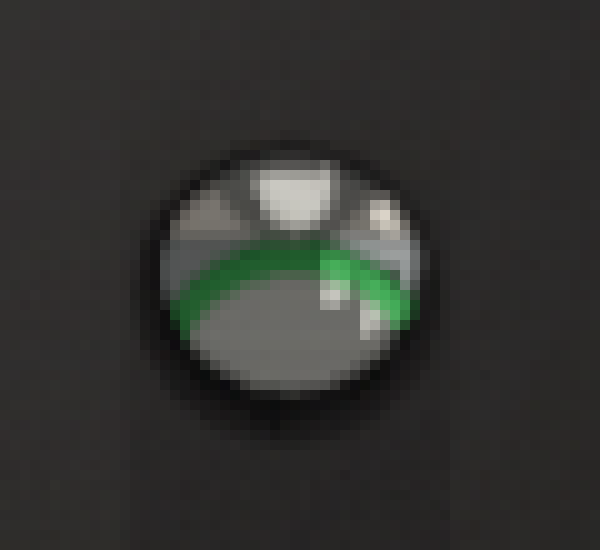

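View pics/s6c.png

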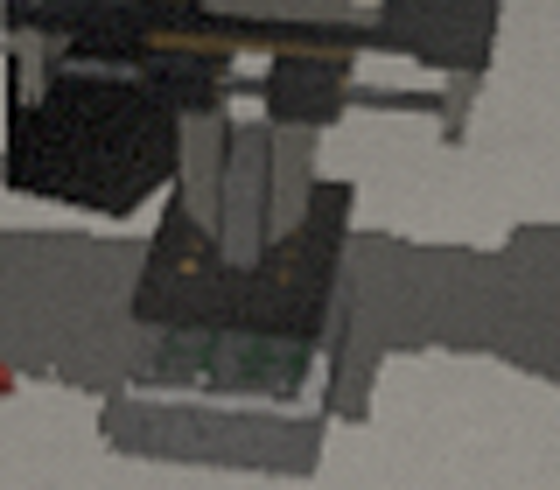

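```bash
python3 - <<'E'
from h import *
p=manip.get_image('wrist');e=manip.read_state()['ee_pos'];print(e)
h=pix2world(p,177,284,height=e[2]-.006);t=pix2world(p,169.5,284.2,height=.054)
print(h.round(4),t.round(4),(h-t).round(4)); 
for r in (168.5,170.5): print(pix2world(p,r,284.2,height=.054).round(4))
print(h[:2]-.045*np.array([.08,.9968])-e[:2])
E
```

```text
[ 0.52756347 -0.23676868  0.07700311]
[ 0.5309 -0.1925  0.071 ] [ 0.5311 -0.1917  0.054 ] [-0.0002 -0.0008  0.017 ]
[ 0.5311 -0.1911  0.054 ]
[ 0.531  -0.1922  0.054 ]
[-0.00028315 -0.00055432]
```

Request:
{"fn": "arm_command", "kwargs": {"commands": [{"tx": 0.0006, "ty": 0.0, "tz": 0.004, "rx": 0.0, "ry": 0.0, "rz": 0.0, "grip": 0.0}, {"tx": 0.0, "ty": 0.0, "tz": 0.004, "rx": 0.0, "ry": 0.0, "rz": 0.0, "grip": 0.0}, {"tx": 0.0, "ty": 0.0, "tz": 0.004, "rx": 0.0, "ry": 0.0, "rz": 0.0, "grip": 0.0}, {"tx": 0.0, "ty": 0.0, "tz": 0.004, "rx": 0.0, "ry": 0.0, "rz": 0.0, "grip": 0.0}, {"tx": 0.0, "ty": 0.0, "tz": 0.0, "rx": 0.0, "ry": 0.0, "rz": 0.0, "grip": 0.0}]}}

```text
time: 8.88
ee_pos: [0.5271, -0.2361, 0.0603]
tcp_rot: [-2.313, -2.125, 0.001]
wrist_force: [0.3, -0.4, -2.4]
gripper_width: 0.174
```

```bash
python3 - <<'E'
from h import *
p=manip.get_image('wrist');s=manip.read_state();e=s['ee_pos'];print(e,s['wrist_force'],s['torque'])
f=p['frame'][150:205,255:315];cv2.imwrite('pics/w7c.png',cv2.resize(cv2.cvtColor(f,cv2.COLOR_RGB2BGR),None,fx=10,fy=10,interpolation=cv2.INTER_NEAREST))
E
```

```text
[ 0.5272913  -0.23612769  0.06053565] [ 0.3620238   0.1271016  -3.19419224] [ 0.02444582 -0.09511417  0.03004843]
```

View pics/w7c.png

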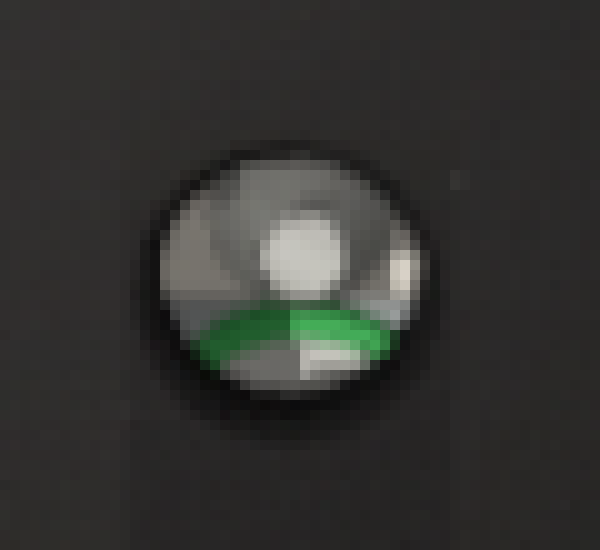

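Request:
{"fn": "arm_command", "kwargs": {"commands": [{"tx": 0.0008, "ty": 0.0005, "tz": 0.001, "rx": 0.0, "ry": 0.0, "rz": 0.0, "grip": 0.0}, {"tx": 0.0, "ty": 0.0, "tz": 0.004, "rx": 0.0, "ry": 0.0, "rz": 0.0, "grip": 0.0}, {"tx": 0.0, "ty": 0.0, "tz": 0.004, "rx": 0.0, "ry": 0.0, "rz": 0.0, "grip": 0.0}, {"tx": 0.0, "ty": 0.0, "tz": 0.003, "rx": 0.0, "ry": 0.0, "rz": 0.0, "grip": 0.0}, {"tx": 0.0, "ty": 0.0, "tz": 0.0, "rx": 0.0, "ry": 0.0, "rz": 0.0, "grip": 0.0}]}}

```text
time: 9.55
ee_pos: [0.5277, -0.2353, 0.0484]
tcp_rot: [-2.314, -2.125, 0.0]
wrist_force: [-0.3, -0.9, -3.9]
gripper_width: 0.175
```

```bash
python3 - <<'E'
from h import *
p=manip.get_image('wrist');s=manip.read_state();e=s['ee_pos'];print(e,s['wrist_force'],s['torque'])
f=p['frame'][150:205,255:315];cv2.imwrite('pics/w8c.png',cv2.resize(cv2.cvtColor(f,cv2.COLOR_RGB2BGR),None,fx=10,fy=10,interpolation=cv2.INTER_NEAREST))
E
```

```text
[ 0.52787745 -0.2353411   0.04858411] [-0.39226114  0.88093051 -1.58031486] [-0.00922184 -0.10462891  0.00170243]
```

View pics/w8c.png

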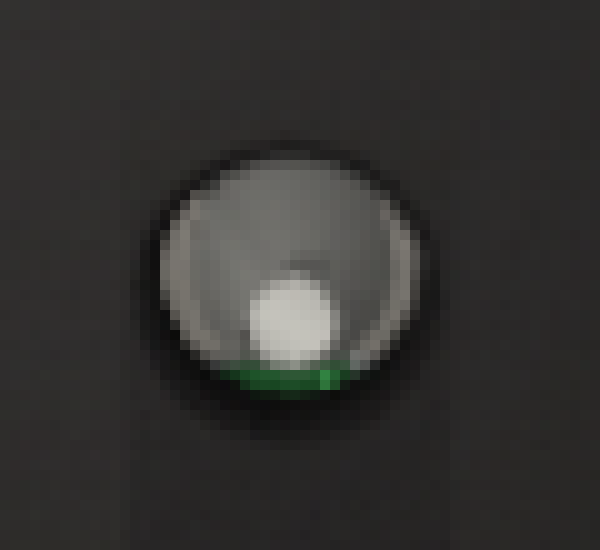

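Request:
{"fn": "arm_command", "kwargs": {"commands": [{"tx": 0.0, "ty": 0.0, "tz": 0.0015, "rx": 0.0, "ry": 0.0, "rz": 0.0, "grip": 0.0}, {"tx": 0.0, "ty": 0.0, "tz": 0.0015, "rx": 0.0, "ry": 0.0, "rz": 0.0, "grip": 0.0}, {"tx": 0.0, "ty": 0.0, "tz": 0.001, "rx": 0.0, "ry": 0.0, "rz": 0.0, "grip": 0.0}, {"tx": 0.0, "ty": 0.0, "tz": 0.0, "rx": 0.0, "ry": 0.0, "rz": 0.0, "grip": 0.0}, {"tx": 0.0, "ty": 0.0, "tz": 0.0, "rx": 0.0, "ry": 0.0, "rz": 0.0, "grip": 0.0}]}}

```text
time: 10.22
ee_pos: [0.5279, -0.2354, 0.0447]
tcp_rot: [2.314, 2.125, -0.0]
wrist_force: [0.6, 0.7, -3.2]
gripper_width: 0.173
```

Request:
{"fn": "arm_command", "kwargs": {"commands": [{"tx": 0.0, "ty": 0.0, "tz": 0.0007, "rx": 0.0, "ry": 0.0, "rz": 0.0, "grip": 0.0}, {"tx": 0.0, "ty": 0.0, "tz": 0.0005, "rx": 0.0, "ry": 0.0, "rz": 0.0, "grip": 0.0}, {"tx": 0.0, "ty": 0.0, "tz": 0.0, "rx": 0.0, "ry": 0.0, "rz": 0.0, "grip": 0.0}, {"tx": 0.0, "ty": 0.0, "tz": 0.0, "rx": 0.0, "ry": 0.0, "rz": 0.0, "grip": 0.0}]}}

```text
time: 10.72
ee_pos: [0.528, -0.2354, 0.044]
tcp_rot: [2.314, 2.125, -0.0]
wrist_force: [-3.3, 0.5, 4.7]
gripper_width: 0.17
```

```bash
python3 - <<'E'
from h import *
s=manip.read_state();print(s['ee_pos'],s['wrist_force'],s['torque'])
q=manip.get_image('side')
s=manip.read_state();print(s['ee_pos'],s['wrist_force'],s['torque'])
f=q['frame'][130:200,270:350];cv2.imwrite('pics/s9c.png',cv2.resize(cv2.cvtColor(f,cv2.COLOR_RGB2BGR),None,fx=7,fy=7,interpolation=cv2.INTER_CUBIC))
E
```

```text
[ 0.5280325  -0.2353909   0.04402199] [-3.31260182  0.46923011  4.69876798] [ 0.11864383  0.37720523 -0.01261483]
[ 0.52805014 -0.23541811  0.04403015] [-2.54306858  0.38248364  6.17819625] [ 0.06951926  0.37713907 -0.01926223]
```

View pics/s9c.png

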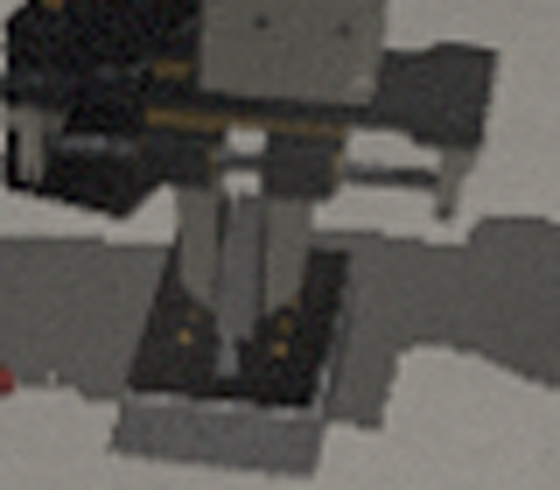

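The force rose from about −3 N to +6 N, so the plate is seated, and the picture shows it flush on the nest. Now release it.

Request:
{"fn": "arm_command", "kwargs": {"commands": [{"tx": 0.0, "ty": 0.0, "tz": -0.0005, "rx": 0.0, "ry": 0.0, "rz": 0.0, "grip": 0.02}, {"tx": 0.0, "ty": 0.0, "tz": 0.0, "rx": 0.0, "ry": 0.0, "rz": 0.0, "grip": 0.03}, {"tx": 0.0, "ty": 0.0, "tz": 0.0, "rx": 0.0, "ry": 0.0, "rz": 0.0, "grip": 0.045}, {"tx": 0.0, "ty": 0.0, "tz": 0.0, "rx": 0.0, "ry": 0.0, "rz": 0.0, "grip": 0.045}, {"tx": 0.0, "ty": 0.0, "tz": 0.0, "rx": 0.0, "ry": 0.0, "rz": 0.0, "grip": 0.045}]}}

```text
time: 11.4
ee_pos: [0.528, -0.2354, 0.044]
tcp_rot: [2.314, 2.125, -0.0]
wrist_force: [-0.1, -0.6, -0.1]
gripper_width: 0.484
```

Request:
{"fn": "arm_command", "kwargs": {"commands": [{"tx": 0.0, "ty": 0.0, "tz": -0.01, "rx": 0.0, "ry": 0.0, "rz": 0.0, "grip": 0.045}, {"tx": 0.0, "ty": 0.0, "tz": -0.02, "rx": 0.0, "ry": 0.0, "rz": 0.0, "grip": 0.045}, {"tx": 0.0, "ty": 0.0, "tz": -0.03, "rx": 0.0, "ry": 0.0, "rz": 0.0, "grip": 0.045}, {"tx": 0.0, "ty": 0.0, "tz": -0.04, "rx": 0.0, "ry": 0.0, "rz": 0.0, "grip": 0.045}, {"tx": 0.0, "ty": 0.0, "tz": -0.03, "rx": 0.0, "ry": 0.0, "rz": 0.0, "grip": 0.03}]}}

```text
time: 12.02
ee_pos: [0.5284, -0.2353, 0.1765]
tcp_rot: [2.313, 2.124, 0.001]
wrist_force: [-0.1, -0.5, 0.4]
gripper_width: 0.428
```

```bash
python3 plan.py 0.561 0.212 0.17 -0.085 12; python3 - <<'E'
from h import *
p=manip.get_image('wrist');save(p,'w10.png')
R,C=np.mgrid[0:420,0:560]
P=np.array([pix2world(p,r,c) for r,c in zip(R.ravel(),C.ravel())])
n=(abs(P[:,0]-.5275)<.05)&(abs(P[:,1]+.236)<.09)
for a,b in ((.033,.045),(.076,.088)):
    Q=P[n&(P[:,2]>a)&(P[:,2]<b)];print(len(Q),np.median(Q,0).round(4),cv2.minAreaRect(Q[:,:2].astype(np.float32)))
    A=np.c_[Q[:,:2],np.ones(len(Q))];print(np.linalg.lstsq(A,Q[:,2],rcond=None)[0].round(4))
E
```

```text
t 12.025 pos [ 0.5284 -0.2353  0.1765] d [ 0.0326  0.4473 -0.0065] dr [0.0017 0.0004 0.0001] F [-0.08 -0.45  0.42] g 0.0393
[ 0.0374 -0.0005  0.0005] [0.0001 0.     0.    ]
[ 0.0374 -0.0005  0.0005] [0.0001 0.     0.    ]
[ 0.0374 -0.0005  0.0005] [0.0001 0.     0.    ]
[ 0.0374 -0.0005  0.0005] [0.0001 0.     0.    ]
[ 0.0374 -0.0005  0.0005] [0.0001 0.     0.    ]
[ 0.0374 -0.0005  0.0005] [0.0001 0.     0.    ]
[ 0.0374 -0.0005  0.0005] [0.0001 0.     0.    ]
[ 0.0374 -0.0005  0.0005] [0.0001 0.     0.    ]
[ 0.0374 -0.0005  0.0005] [0.0001 0.     0.    ]
[ 0.0374 -0.0005  0.0005] [0.0001 0.     0.    ]
[ 0.0374 -0.0005  0.0005] [0.0001 0.     0.    ]
[ 0.0374 -0.0005  0.0005] [0.0001 0.     0.    ]
9443 [ 0.5285 -0.2277  0.037 ] ((0.5269243121147156, -0.23695945739746094), (0.11953363567590714, 0.07649484276771545), 85.12272644042969)
[-0.0005  0.0035  0.0381]
1239 [ 0.5271 -0.2348  0.0807] ((0.5272244811058044, -0.23667843639850616), (0.04892079904675484, 0.015510116703808308), 84.65319061279297)
[-0.0067 -0.0066  0.0825]
```

View pics/w10.png

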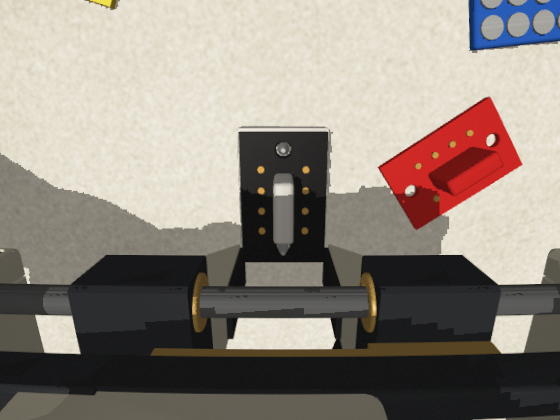

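The plate is seated: its top is at z ≈ 0.037, it is level, and the pin shows through the hole at (150,283). Next, travel to above the plunger with the fingers shut.

Request:
{"fn": "arm_command", "kwargs": {"commands": [{"tx": 0.03, "ty": 0.0, "tz": 0.0, "rx": 0.0, "ry": 0.0, "rz": 0.0, "grip": 0.0}, {"tx": 0.05, "ty": -0.001, "tz": 0.0, "rx": 0.0, "ry": 0.0, "rz": 0.0, "grip": 0.0}, {"tx": 0.05, "ty": -0.001, "tz": 0.0, "rx": 0.0, "ry": 0.0, "rz": 0.0, "grip": 0.0}, {"tx": 0.05, "ty": -0.001, "tz": 0.0, "rx": 0.0, "ry": 0.0, "rz": 0.0, "grip": 0.0}, {"tx": 0.05, "ty": -0.001, "tz": 0.0, "rx": 0.0, "ry": 0.0, "rz": 0.0, "grip": 0.0}], "squeeze": 10}}

```text
time: 12.7
ee_pos: [0.5436, -0.0043, 0.1747]
tcp_rot: [2.314, 2.124, 0.001]
wrist_force: [0.1, 0.4, 0.6]
gripper_width: 0.006
```

Request:
{"fn": "arm_command", "kwargs": {"commands": [{"tx": 0.05, "ty": -0.001, "tz": 0.0, "rx": 0.0, "ry": 0.0, "rz": 0.0, "grip": 0.0}, {"tx": 0.045, "ty": -0.001, "tz": 0.0, "rx": 0.0, "ry": 0.0, "rz": 0.0, "grip": 0.0}, {"tx": 0.03, "ty": 0.0, "tz": 0.0, "rx": 0.0, "ry": 0.0, "rz": 0.0, "grip": 0.0}, {"tx": 0.01, "ty": 0.0, "tz": 0.0, "rx": 0.0, "ry": 0.0, "rz": 0.0, "grip": 0.0}, {"tx": 0.0, "ty": 0.0, "tz": 0.0, "rx": 0.0, "ry": 0.0, "rz": 0.0, "grip": 0.0}]}}

```text
time: 13.32
ee_pos: [0.553, 0.1285, 0.1741]
tcp_rot: [2.313, 2.125, -0.0]
wrist_force: [-0.2, -1.2, 0.1]
gripper_width: 0.006
```

```bash
python3 plan.py 0.5615 0.212 0.12 -0.085 4; python3 - <<'E'
from h import *
p=manip.get_image('wrist');save(p,'w11.png')
R,C=np.mgrid[0:420,0:560]
P=np.array([pix2world(p,r,c) for r,c in zip(R.ravel(),C.ravel())])
n=(abs(P[:,0]-.5615)<.04)&(abs(P[:,1]-.211)<.04)
Q=P[n&(P[:,2]>.088)&(P[:,2]<.098)];print(len(Q),np.median(Q,0).round(4),cv2.minAreaRect(Q[:,:2].astype(np.float32)))
print(cv2.minEnclosingCircle(Q[:,:2].astype(np.float32)))
E
```

```text
t 13.325 pos [0.553  0.1285 0.1741] d [ 0.0085  0.0835 -0.0541] dr [0.0001 0.0004 0.0004] F [-0.17 -1.18  0.08] g 0.0005
[0.021  0.0004 0.0135] [0.     0.0001 0.0001]
[0.021  0.0004 0.0135] [0.     0.0001 0.0001]
[0.021  0.0004 0.0135] [0.     0.0001 0.0001]
[0.021  0.0003 0.0135] [0.     0.0001 0.0001]
3393 [0.5612 0.2121 0.0919] ((0.5612042546272278, 0.21170197427272797), (0.04314781725406647, 0.04323083907365799), 72.25138854980469)
((0.5611780285835266, 0.21169991791248322), 0.022111931815743446)
```

View pics/w11.png

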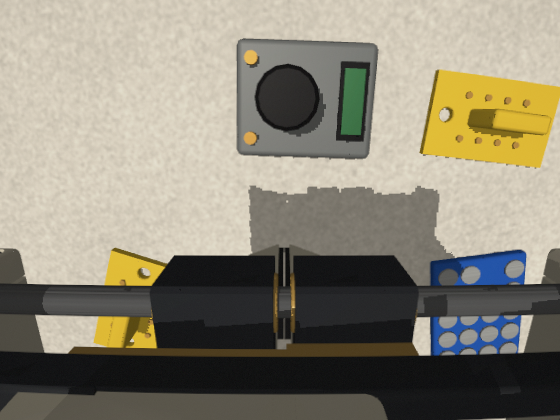

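The plunger is at (97,287) px, which puts its centre at (0.5612, 0.2117, 0.092) with a radius of 22 mm, as it should be. Move above it, then press in small steps.

Request:
{"fn": "arm_command", "kwargs": {"commands": [{"tx": 0.02, "ty": 0.0, "tz": 0.01, "rx": 0.0, "ry": 0.0, "rz": 0.0, "grip": 0.0}, {"tx": 0.025, "ty": 0.0, "tz": 0.015, "rx": 0.0, "ry": 0.0, "rz": 0.0, "grip": 0.0}, {"tx": 0.025, "ty": 0.001, "tz": 0.015, "rx": 0.0, "ry": 0.0, "rz": 0.0, "grip": 0.0}, {"tx": 0.014, "ty": 0.0, "tz": 0.014, "rx": 0.0, "ry": 0.0, "rz": 0.0, "grip": 0.0}, {"tx": 0.0, "ty": 0.0, "tz": 0.0, "rx": 0.0, "ry": 0.0, "rz": 0.0, "grip": 0.0}]}}

```text
time: 14.0
ee_pos: [0.5605, 0.2118, 0.1189]
tcp_rot: [-2.313, -2.125, 0.003]
wrist_force: [-0.3, 0.2, -0.7]
gripper_width: 0.007
```

```bash
python3 plan.py 0.5612 0.2117 0.083 -0.085 1; python3 - <<'E'
from h import *
q=manip.get_image('side');save(q,'s12.png')
f=q['frame'][210:310,220:320];cv2.imwrite('pics/s12c.png',cv2.resize(cv2.cvtColor(f,cv2.COLOR_RGB2BGR),None,fx=5.5,fy=5.5,interpolation=cv2.INTER_CUBIC))
E
```

```text
t 14.0 pos [0.5605 0.2118 0.1189] d [ 0.0007 -0.0001 -0.0359] dr [-0.0019  0.0011  0.0002] F [-0.27  0.23 -0.67] g 0.0007
[0.     0.0007 0.0359] [-0.0019  0.0011  0.0002]
```

View pics/s12c.png

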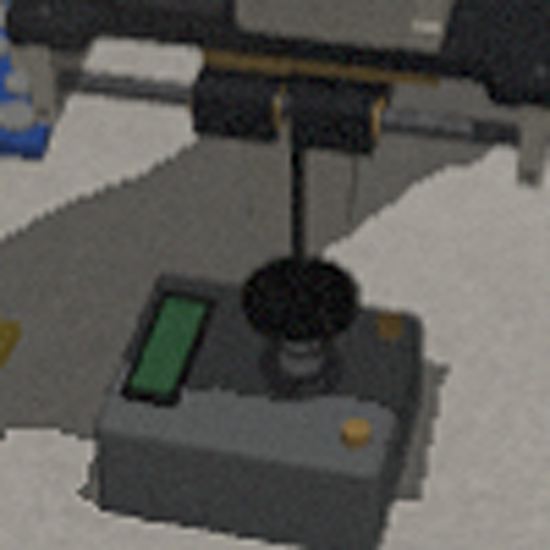

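The fingers are over the centre of the plunger cap at crop (298,300). Press in steps.

Request:
{"fn": "arm_command", "kwargs": {"commands": [{"tx": 0.0, "ty": 0.0005, "tz": 0.01, "rx": 0.0, "ry": 0.0, "rz": 0.0, "grip": 0.0}, {"tx": 0.0, "ty": 0.0, "tz": 0.01, "rx": 0.0, "ry": 0.0, "rz": 0.0, "grip": 0.0}, {"tx": 0.0, "ty": 0.0, "tz": 0.005, "rx": 0.0, "ry": 0.0, "rz": 0.0, "grip": 0.0}, {"tx": 0.0, "ty": 0.0, "tz": 0.003, "rx": 0.0, "ry": 0.0, "rz": 0.0, "grip": 0.0}, {"tx": 0.0, "ty": 0.0, "tz": 0.0, "rx": 0.0, "ry": 0.0, "rz": 0.0, "grip": 0.0}]}}

```text
time: 14.68
ee_pos: [0.5616, 0.212, 0.092]
tcp_rot: [2.314, 2.125, -0.001]
wrist_force: [-1.0, -1.1, 2.5]
gripper_width: 0.001
```

Request:
{"fn": "arm_command", "kwargs": {"commands": [{"tx": 0.0, "ty": 0.0, "tz": 0.002, "rx": 0.0, "ry": 0.0, "rz": 0.0, "grip": 0.0}, {"tx": 0.0, "ty": 0.0, "tz": 0.002, "rx": 0.0, "ry": 0.0, "rz": 0.0, "grip": 0.0}, {"tx": 0.0, "ty": 0.0, "tz": 0.0, "rx": 0.0, "ry": 0.0, "rz": 0.0, "grip": 0.0}]}}

```text
time: 15.05
ee_pos: [0.5618, 0.2123, 0.0881]
tcp_rot: [2.314, 2.125, 0.0]
wrist_force: [-0.7, -2.7, 4.4]
gripper_width: 0.005
```

Request:
{"fn": "arm_command", "kwargs": {"commands": [{"tx": 0.0, "ty": 0.0, "tz": 0.0015, "rx": 0.0, "ry": 0.0, "rz": 0.0, "grip": 0.0}, {"tx": 0.0, "ty": 0.0, "tz": 0.0015, "rx": 0.0, "ry": 0.0, "rz": 0.0, "grip": 0.0}, {"tx": 0.0, "ty": 0.0, "tz": 0.0015, "rx": 0.0, "ry": 0.0, "rz": 0.0, "grip": 0.0}, {"tx": 0.0, "ty": 0.0, "tz": 0.0, "rx": 0.0, "ry": 0.0, "rz": 0.0, "grip": 0.0}, {"tx": 0.0, "ty": 0.0, "tz": 0.0, "rx": 0.0, "ry": 0.0, "rz": 0.0, "grip": 0.0}]}}

```text
time: 15.68
ee_pos: [0.5618, 0.2123, 0.0839]
tcp_rot: [2.314, 2.125, 0.0]
wrist_force: [-2.4, -2.4, 6.9]
gripper_width: 0.003
```

```bash
python3 - <<'E'
from h import *
for i in range(4):
    q=manip.get_image('side');s=manip.read_state();print(s['ee_pos'].round(4),s['wrist_force'].round(2),s['torque'].round(2))
save(q,'s13.png')
f=q['frame'][210:310,220:320];cv2.imwrite('pics/s13c.png',cv2.resize(cv2.cvtColor(f,cv2.COLOR_RGB2BGR),None,fx=5.5,fy=5.5,interpolation=cv2.INTER_CUBIC))
p=manip.get_image('top')
R,C=np.mgrid[200:250,180:260]
P=np.array([pix2world(p,r,c) for r,c in zip(R.ravel(),C.ravel())]);P0=P
# plunger cap points from side depth
R,C=np.mgrid[240:300,250:310]
P=np.array([pix2world(q,r,c) for r,c in zip(R.ravel(),C.ravel())])
n=(np.hypot(P[:,0]-.5612,P[:,1]-.2117)<.02)&(P[:,2]>.06)&(P[:,2]<.1)
print(np.percentile(P[n][:,2],[10,25,50,75,90]).round(4),n.sum())
E
```

```text
[0.5618 0.2124 0.0839] [-1.8  -3.14  6.62] [-0.62  0.29  0.02]
[0.5618 0.2123 0.0839] [-1.64 -3.27  6.79] [-0.66  0.33 -0.03]
[0.5618 0.2123 0.0839] [-1.91 -2.97  7.01] [-0.66  0.29 -0.  ]
[0.5618 0.2123 0.0839] [-1.38 -3.1   6.73] [-0.65  0.28 -0.01]
[0.081  0.083  0.0846 0.0924 0.0976] 173
```

View pics/s13c.png

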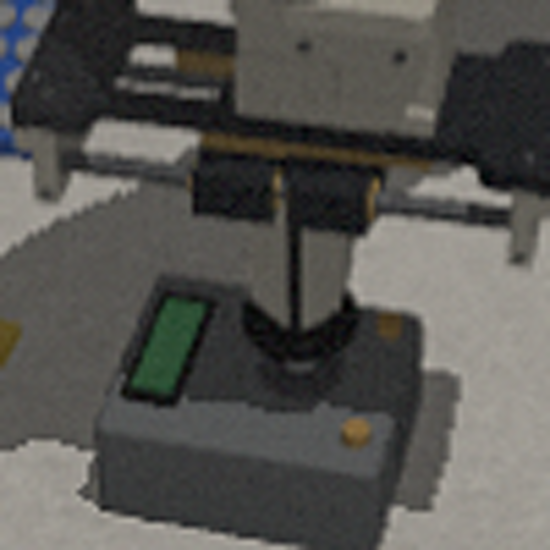

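The cap has gone down: TCP z is 83.9 mm (about 9 mm travel) and the force is about 7 N. Add 1 mm, then hold for more than two seconds.

Request:
{"fn": "arm_command", "kwargs": {"commands": [{"tx": 0.0, "ty": 0.0, "tz": 0.001, "rx": 0.0, "ry": 0.0, "rz": 0.0, "grip": 0.0}, {"tx": 0.0, "ty": 0.0, "tz": 0.0, "rx": 0.0, "ry": 0.0, "rz": 0.0, "grip": 0.0}, {"tx": 0.0, "ty": 0.0, "tz": 0.0, "rx": 0.0, "ry": 0.0, "rz": 0.0, "grip": 0.0}, {"tx": 0.0, "ty": 0.0, "tz": 0.0, "rx": 0.0, "ry": 0.0, "rz": 0.0, "grip": 0.0}, {"tx": 0.0, "ty": 0.0, "tz": 0.0, "rx": 0.0, "ry": 0.0, "rz": 0.0, "grip": 0.0}]}}

```text
time: 16.55
ee_pos: [0.5618, 0.2123, 0.083]
tcp_rot: [2.314, 2.125, 0.0]
wrist_force: [-1.2, -2.5, 6.8]
gripper_width: 0.007
```

Request:
{"fn": "arm_command", "kwargs": {"commands": [{"tx": 0.0, "ty": 0.0, "tz": 0.0, "rx": 0.0, "ry": 0.0, "rz": 0.0, "grip": 0.0}, {"tx": 0.0, "ty": 0.0, "tz": 0.0, "rx": 0.0, "ry": 0.0, "rz": 0.0, "grip": 0.0}, {"tx": 0.0, "ty": 0.0, "tz": 0.0, "rx": 0.0, "ry": 0.0, "rz": 0.0, "grip": 0.0}, {"tx": 0.0, "ty": 0.0, "tz": 0.0, "rx": 0.0, "ry": 0.0, "rz": 0.0, "grip": 0.0}, {"tx": 0.0, "ty": 0.0, "tz": 0.0, "rx": 0.0, "ry": 0.0, "rz": 0.0, "grip": 0.0}]}}

```text
time: 17.18
ee_pos: [0.5618, 0.2123, 0.0829]
tcp_rot: [2.314, 2.125, 0.0]
wrist_force: [-2.1, -2.3, 8.3]
gripper_width: 0.009
```

Request:
{"fn": "arm_command", "kwargs": {"commands": [{"tx": 0.0, "ty": 0.0, "tz": 0.0, "rx": 0.0, "ry": 0.0, "rz": 0.0, "grip": 0.0}, {"tx": 0.0, "ty": 0.0, "tz": 0.0, "rx": 0.0, "ry": 0.0, "rz": 0.0, "grip": 0.0}, {"tx": 0.0, "ty": 0.0, "tz": 0.0, "rx": 0.0, "ry": 0.0, "rz": 0.0, "grip": 0.0}, {"tx": 0.0, "ty": 0.0, "tz": 0.0, "rx": 0.0, "ry": 0.0, "rz": 0.0, "grip": 0.0}, {"tx": 0.0, "ty": 0.0, "tz": 0.0, "rx": 0.0, "ry": 0.0, "rz": 0.0, "grip": 0.0}]}}

```text
time: 17.8
ee_pos: [0.5618, 0.2123, 0.0829]
tcp_rot: [2.314, 2.124, 0.0]
wrist_force: [-2.5, -2.6, 6.8]
gripper_width: 0.004
```

Request:
{"fn": "arm_command", "kwargs": {"commands": [{"tx": 0.0, "ty": 0.0, "tz": 0.0, "rx": 0.0, "ry": 0.0, "rz": 0.0, "grip": 0.0}, {"tx": 0.0, "ty": 0.0, "tz": 0.0, "rx": 0.0, "ry": 0.0, "rz": 0.0, "grip": 0.0}, {"tx": 0.0, "ty": 0.0, "tz": 0.0, "rx": 0.0, "ry": 0.0, "rz": 0.0, "grip": 0.0}, {"tx": 0.0, "ty": 0.0, "tz": 0.0, "rx": 0.0, "ry": 0.0, "rz": 0.0, "grip": 0.0}, {"tx": 0.0, "ty": 0.0, "tz": 0.0, "rx": 0.0, "ry": 0.0, "rz": 0.0, "grip": 0.0}]}}

```text
time: 18.42
ee_pos: [0.5618, 0.2124, 0.083]
tcp_rot: [2.314, 2.125, 0.0]
wrist_force: [-1.5, -2.1, 7.2]
gripper_width: 0.009
```

```bash
python3 - <<'E'
from h import *
q=manip.get_image('side');save(q,'s14.png');s=manip.read_state();print(s['time'],s['ee_pos'].round(4),s['wrist_force'].round(2))
p=manip.get_image('top');save(p,'t14.png')
E
```

```text
18.475 [0.5618 0.2123 0.0829] [-2.26 -2.47  8.23]
```

View pics/s14.png

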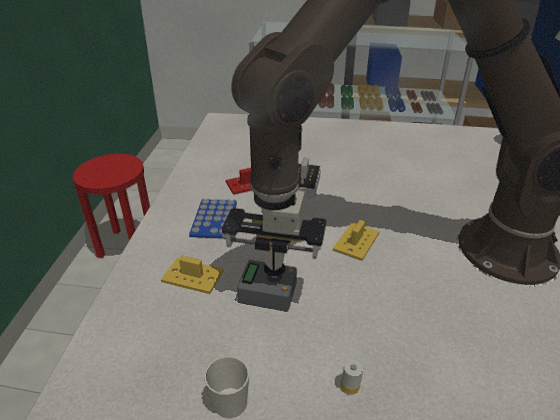

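The side view shows the fingers holding the plunger down at (270,270) and the plate on the nest at (172,310). The cup (388,228), cell (378,350), tray and yellow look-alikes are where they were. I'll hand the job in.

```bash
python3 -c "
from station import manip
print(manip.finish_job()); s=manip.read_state(); print(s['time'],s['ee_pos'],s['wrist_force'])"
```

```text
the job is handed in; nothing more can be done
None
the job is handed in; nothing more can be done
```

I seated the contact plate on the nest and let go of it. I then pressed the plunger about halfway and handed the job in at about 18.5 s with the fingers still holding it.

- **Plate:** I gripped it by the handle and lowered it over both pins, lining it up by watching one pin through its hole in the wrist view. The wrist force showed contact when it seated, and I then opened the fingers. Afterwards the wrist camera put the plate's centre within about 2 mm of the measured nest centre. It was level, parallel within about 0.01 rad, and its top was at z ≈ 37–38 mm where 38 mm was expected.
- **Plunger:** The finger tips held steady at z = 83 mm, which is about 10 mm of travel, for more than 2 s. The upward force was 7–8 N against the 8 N the spring should give at 10 mm. There was also a sideways force of about 2–3 N. I did not measure the travel directly, nor check it against the dark ring on the stem.
- **Bystanders:** In the last side view the cup, round cell, coin tray and yellow look-alikes were where they started. The arm partly hid the red look-alike and covered the block battery, so I could not check the battery there; I did not send the arm near it.

My first two move calls were refused and moved nothing; calls with every field filled in were accepted.

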